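# Slide the glass container home and latch the bar across it

## Robot

A 6-joint arm with a two-finger parallel gripper is mounted at the origin on the work surface. World frame = base frame: x ahead of the robot, y to its left, z up, the work surface at z = 0. Lengths are in m, angles in degrees, forces in N, time in s.
With the tool pointing down it reaches from about 0.35 to 0.875 m from the base axis. Payload 4.2 kg.
Tool frame: the origin (TCP) lies on the front face of the gripper's body, between the roots of the fingers; the fingertips stand 70 mm ahead of it and the grasp point (between the pads) lies 51 mm ahead of it (r.nose_length is the distance from the TCP to the fingertips, in m); z points along the fingers, y is the direction in which the jaws open and shut (so a half turn about z gives the same grasp; the last joint's range is limited). The gripper opens to 87 mm and grips with 3 to 60 N. Pads are 19 mm wide; open, the fingers measure 117 mm over their backs; the gripper's body (75 mm by 190 mm) begins 51 mm behind the grasp point.
Start: joints at [83.858, 22.042, 0.453, 0, -68.411, -14.817], TCP at [0.224, 0.584, 0.292] pointing down, gripper open.
Joint ranges: [-179.83, 179.83], [-69.29, 118.12], [-61.27, 80.66], [-181.25, 117.63], [-171.15, -9.14], [-177.46, 177.46]. Speed limits (degrees/s): [159.86, 159.86, 180, 180, 180, 180].

## Interface

Orientations are given as a 3x3 rotation matrix whose columns are the frame's x, y, z axes.
In Python, from station import telemetry, capture, order, r gives the robot as it stands.
- The arm moves only by the tool drive_tool, never from a script. Its argument "series" is a list of rows, each a list of 4 numbers: the shift along the tool's x, y, z as a fraction of full scale, then the turn about the tool's z as a fraction of full scale. In form: [[dx, dy, dz, turn], ...]. A call has 1 to 10 rows; each row is the pose to reach, as a shift and turn from the pose commanded when the call began, along the tool's axes at that moment; what a row does not reach only later rows make up. Full scale, the value 1, is 0.12 m for a shift and 2 rad for a turn. A row lasts 1/8 s, in which the tool goes at most 62.5 mm and 10.7 degrees, less where a joint would pass 70% of its speed; a pose out of reach is approached as far as the arm can. A call with a number of a shift or a turn outside -1 to 1 is refused whole. A call with a gripper value outside its range is refused whole. "fingers" is the finger opening in mm, from 0 to 87, set as the call begins (left out, the last holds). The fingers move at their own pace and stop on an object; the grip force is fixed at half the most. Time passes only in rows, so rows that repeat a pose let the fingers close. It gives the time, the measured TCP pose, the force and the opening at its end, in the units of the state.
- telemetry.sense(): the state, without advancing time (a new reading comes with each control period).
- capture(name): name is "scene" or "top" or "wrist"; returns a dict with "color" (480x640x3 uint8, blue, green, red), "fx", "fy", "cx", "cy" (pixels), "eye" and "attitude" of the camera in the world; the wrist camera has in their place "mount" (4x4, takes a point from camera to tool coordinates, whose origin is the TCP and whose axes are the flange's). Camera axes: x right, y up, looking along -z (the intrinsics and any distortion apply to the point x, -y, -z); pixel columns grow to the right and rows downward; lengths in m; the calibration is good to about 2 mm. The wrist camera is an equidistant fisheye: a pixel r from the principal point sees the ray r / f radians off the axis. A picture is of the moment at which its call begins: read the wrist's pose just before it. There is no depth.
- order.finish_job(): hands the job in, once; it reports no verdict.
The state is a dict: "time_s": time; "joints": joint angles; "joint_velocities": joint speeds; "effort": joint torques, N m; "tcp_pos": TCP position; "ee_rot": TCP orientation; "wrist_force": force on the tool from outside, world axes, zero at the start; "moment": the same for the moment, N m; "gripper_width": opening from 0.0 (shut) to 1.0 (fully open).
Only numpy, scipy, OpenCV 4.12 (cv2) and the standard library are available. Lean on these libraries where they do the work, as an engineer would, in place of code of your own. Each camera call takes 0.05 s, during which the arm holds its last target. There are 200 camera calls.

## Task

Slide the glass meal container fully home against the back of its bay, gently. Then turn the bar latch by its upright grip, up over its cam and on until it drops into the low notch, so that the bar stays across the container's front; once it has dropped do not force it any further against its stop. Leave everything else on the shelf where it is and let go.

Things in the scene. Friction and masses are not known exactly. Their poses are not given: they have to be found in the camera images.
- rack: White bay fixed to the shelf: two guide rails 30 mm high, 140 mm apart inside, and a back stop 58 mm high. Origin: on the shelf, mid front edge of the bay, where the rails begin; x points into the bay (sliding direction), y to the latch side, z up. Inner face of the back stop at x = 102 mm. The latch post stands at x = -55, y = 116 mm on a white foot, radius 41 mm.
- box: Glass meal container, red clip-on lid, loose, 0.35 to 0.7 kg: 102 mm along x, 132 mm along y, 64 mm high. Origin: centre of underside. Starts in the bay, lined up, sticking 45 to 72 mm out of its front; slides along the bay's x with 2 to 5 N of friction. Home: back on the stop, front at the bay's front edge, origin at the bay's x = 51 mm. Over 25 N on the stop may chip the glass.
- bar: The latch's steel bar, 16 mm wide, 10 mm thick, about 124 mm long, with a black upright grip at its end. Origin: on the post's axis, at shelf height when the bar is in the notch; the bar points along its own -x, underside 42 mm and top 52 mm above the origin. A spring and its weight hold it down with 9 to 13 N.
- grip (a point): Centre of the top of the black grip: an upright round peg, 18 mm across, 48 mm tall above the bar, 115 mm from the turning axis. Its top is 100 mm over the shelf in the notch, 104 at the start, 114 on top of the cam. Can be pushed sideways with shut fingers or held loosely from above; a tight hold at fixed height keeps the bar from rising and dropping.
- pivot (a point): Top centre of the latch post, on the upright turning axis, 74 mm above the shelf, fixed. Round the post lies a metal cam ring, 29 to 39 mm from the axis; a small round pin under the bar rides on it. The ring is fixed, but was fitted at an angle that differs from case to case and is not measured.
- turn (a joint): Bar angle (rad), anticlockwise from above: 0 points along the bay's -x, 1.57 along its -y (across the front). Starts at -0.5 to -0.2. Climbing the cam takes 2 to 5 N at the grip; after 0.26 rad level on top comes a steep edge, at 0.85 to 1.7 rad (unmeasured): the push vanishes and the bar springs on 0.08 to 0.15 rad into the notch. A hard stop ends the notch: over 10 N at the grip strains it.
- lift (a joint): Height of the bar (m): 0 down in the low notch, 0.004 at the start, 0.014 on the top of the cam.
- bowl: White ceramic rice bowl, 116 mm wide and 55 mm high, loose, a bystander. Origin: centre of the underside.
- stack_low: Lower of two stacked glass containers of the same kind as the one to be slid (102 x 132 x 64 mm), a bystander on the side of the bay away from the latch. Origin: centre of the underside.
- stack_top: Upper container of that stack, a bystander. Origin: centre of the underside.
- spoon: Steel spoon lying on the shelf, its handle along its -x axis, a bystander.

How it is judged:
By the outcome, as a careful person would: the job done as asked, in the order asked, and still so for the second after the job is handed in, with the robot touching nothing.
It also fails if it takes over 69 s, if anything falls off the work surface, if the arm or the gripper's body presses on something with over 40 N, if the wrist force passes 120 N, or if a joint passes its speed limit or range.

## Working session

There is one attempt and no reset: what is moved stays moved. The work goes in short steps, Python scripts to look and compute and a tool call to move; the robot and the scene stay as the last step left them, time stands still between calls to the robot, and variables do not carry over. Pictures are saved under pics/ and viewed, about 8 in all and at most 12, crops included, and the job is handed in when it is done.

Besides the shell and the picture viewer there is one more tool, called after "Request:" as name([rows], argument=value, ...), one row to a line, values as JSON. drive_tool: Moves the arm, as the interface text tells. Shift numbers are shares of 0.12 m and turn numbers shares of 2 rad, none past 1 either way. Its arguments: {"type":"object","properties":{"series":{"type":"array","items":{"type":"array","items":{"type":"number","minimum":-1,"maximum":1}}},"fingers":{"type":"number"}},"required":["series"]}

```bash
mkdir -p pics; ls
python3 - <<'E'
from station import telemetry, capture, order, r
import cv2,numpy as np
s=telemetry.sense(); print(s)
for n in("scene","top"):
    c=capture(n); cv2.imwrite(f"pics/{n}0.png",c["color"])
    print(n,{k:(np.array(v).round(4).tolist()) for k,v in c.items() if k!="color"})
E
```

```text
pics
{'time_s': 0.0, 'joints': array([ 8.38552196e+01,  2.20908451e+01,  3.80719650e-01, -2.80816133e-02,
       -6.84115514e+01, -1.48175117e+01]), 'joint_velocities': array([ 0.05158972,  0.09849886,  0.15434155,  0.11090542, -0.07354239,
       -0.03818342]), 'effort': array([-1.09177290e-03, -3.90674007e+01,  1.87410074e+01,  4.21977460e+00,
        1.09730315e-02, -1.95305438e-04]), 'tcp_pos': array([0.22340543, 0.58323157, 0.29116733]), 'ee_rot': array([[ 9.33751408e-01, -3.57921562e-01, -6.80431463e-04],
       [-3.57922194e-01, -9.33749136e-01, -2.06263476e-03],
       [ 1.02909163e-04,  2.16952963e-03, -9.99997641e-01]]), 'wrist_force': array([-0.04317823,  0.0726454 , -0.05402517]), 'moment': array([-0.04988049, -0.00309242,  0.05031026]), 'gripper_width': 0.9981797638118344}
scene {'fx': 538.9012, 'fy': 538.9012, 'cx': 310.7393, 'cy': 236.7956, 'eye': [1.1572, 0.2445, 1.0251], 'attitude': [[-0.3557, -0.7895, 0.5002], [0.9346, -0.2975, 0.1951], [-0.0052, 0.5368, 0.8437]]}
top {'fx': 521.3723, 'fy': 521.3723, 'cx': 316.808, 'cy': 244.6994, 'eye': [0.4531, 0.0333, 1.0281], 'attitude': [[0.0275, 0.9862, -0.163], [-0.9996, 0.0257, -0.0131], [-0.0087, 0.1633, 0.9865]]}
```

View pics/top0.png

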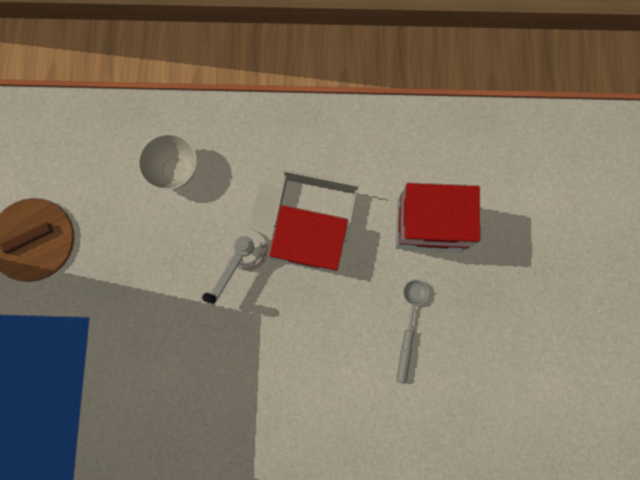

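View pics/scene0.png

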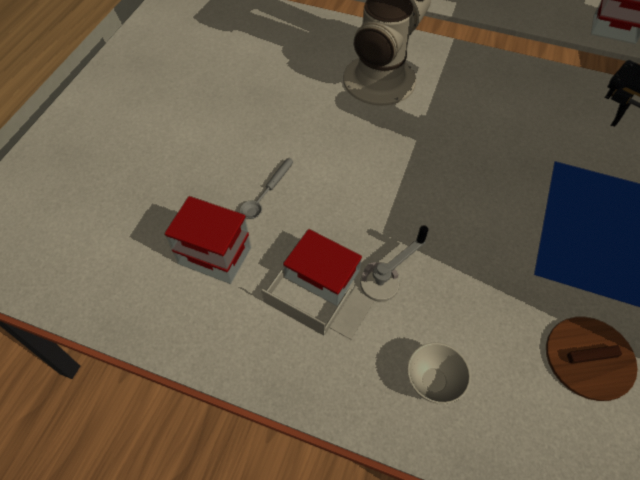

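The top view shows the red lid with corners near (281,206), (348,220), (338,270) and (271,257). The post is at about (244,245) and the black grip at (209,297). The stop runs from (286,176) to (356,188). In the scene view the grip is at (423,233). I'll enlarge the crop for accuracy.

```bash
cat > h.py <<'E'
from station import telemetry, capture, order, r
import cv2,numpy as np
def proj(c,P):
    q=(np.atleast_2d(P)-c["eye"])@np.array(c["attitude"])
    return np.c_[c["cx"]-c["fx"]*q[:,0]/q[:,2], c["cy"]+c["fy"]*q[:,1]/q[:,2]]
def ray(c,uv,z):
    uv=np.atleast_2d(uv).astype(float)
    d=np.c_[(uv[:,0]-c["cx"])/c["fx"],-(uv[:,1]-c["cy"])/c["fy"],-np.ones(len(uv))]@np.array(c["attitude"]).T
    e=np.array(c["eye"]); return e+d*((z-e[2])/d[:,2])[:,None]
def crop(c,x0,y0,w,h,k,name):
    cv2.imwrite(name,cv2.resize(c["color"][y0:y0+h,x0:x0+w],None,fx=k,fy=k,interpolation=cv2.INTER_CUBIC))
E
python3 - <<'E'
from h import *
c=capture("top"); crop(c,195,165,175,150,4.5,"pics/t1.png")
print(ray(c,[(281,206),(348,220),(338,270),(271,257)],.064).round(4))
print(ray(c,[(244,245)],.074).round(4),ray(c,[(209,297)],.104).round(4),ray(c,[(286,176),(356,188)],.058).round(4))
s=capture("scene");print(ray(s,[(423,230)],.104))
E
```

```text
[[ 0.6851  0.1162  0.064 ]
 [ 0.6612 -0.0114  0.064 ]
 [ 0.5658  0.0054  0.064 ]
 [ 0.5869  0.1311  0.064 ]]
[[0.6067 0.1812 0.074 ]] [[0.5071 0.2338 0.104 ]] [[ 0.7462  0.1093  0.058 ]
 [ 0.7257 -0.026   0.058 ]]
[[0.51504478 0.24000191 0.104     ]]
```

View pics/t1.png

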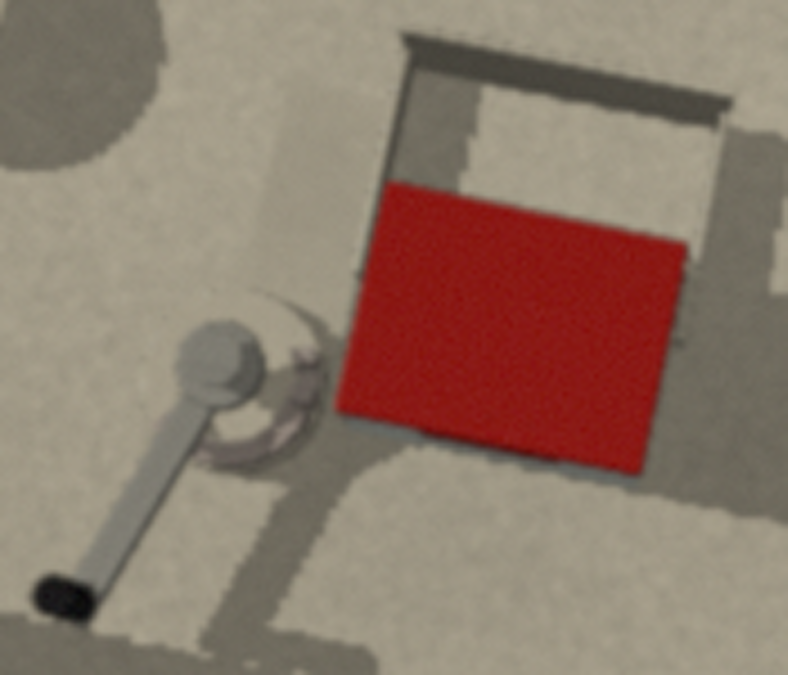

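The crop puts the lid corners at (388,182), (687,245), (641,474) and (338,411), the post top at (213,357) and the grip top at about (58,596). The foot of the stop runs from (412,68) to (718,125). Next I fit the bay pose.

```bash
cat >> h.py <<'E'
def R2(a): return np.array([[np.cos(a),-np.sin(a)],[np.sin(a),np.cos(a)]])
E
python3 - <<'E'
from h import *
from scipy.optimize import least_squares
c=capture("top"); f=lambda p:np.array(p)/4.5+[195,165]
lid=f([(388,182),(687,245),(641,474),(338,411)]); piv=f([(213,357)]); grip=f([(58,596)])
stop=ray(c,f([(412,68),(718,125)]),0)[:,:2]
L=ray(c,lid,.064)[:,:2]; P=ray(c,piv,.074)[0,:2]; G=ray(c,grip,.104)[0,:2]
def res(v):
    M=R2(v[2]); o=v[:2]; pr=v[3]
    box=np.array([(102-pr,66),(102-pr,-66),(-pr,-66),(-pr,66)])/1e3
    q=(stop-o)@M
    return np.r_[(o+box@M.T-L).ravel(),o+M@[-.055,.116]-P,q[:,0]-.102]
s=least_squares(res,[.6,.07,-.16,60]); v=s.x
print(v,np.degrees(v[2]),(s.fun*1e3).round(1))
M=R2(v[2]); pv=v[:2]+M@[-.055,.116]; g=M.T@(G-pv); g2=M.T@(G-P)
print("piv",pv,P,"grip r",np.hypot(*g),np.hypot(*g2),"th",np.arctan2(-g[1],-g[0]),np.arctan2(-g2[1],-g2[0]),G)
print("front centre",v[:2]+M@[-v[3]/1e3,0])
E
```

```text
[ 6.42255548e-01  5.85457153e-02 -1.75353538e-01  6.79711191e+01] -10.047017651309627 [ 1.   1.8  2.  -1.6 -1.4 -1.  -1.3  2.6  0.4 -2.  -0.3  1.1]
piv [0.6083359  0.18236194] [0.60789083 0.18431449] grip r 0.11523393748742781 0.11394495679102004 th -0.3064506223428357 -0.29307501897582333 [0.50622016 0.23575889]
front centre [0.57532677 0.0704037 ]
```

Request:
drive_tool([
  [0.33,0.25,0,0],
  [0.67,0.5,0,0],
  [1,0.75,0,0],
  [1,0.75,0,0],
], fingers=0)

```text
time_s: 0.75
tcp_pos: [0.3046, 0.4541, 0.2926]
ee_rot: [[0.933, -0.361, -0.0], [-0.361, -0.933, -0.0], [-0.0, 0.0, -1.0]]
wrist_force: [-0.8, 0.7, -0.2]
gripper_width: 0.634
```

Request:
drive_tool([
  [0.33,0.25,0,0],
  [0.67,0.5,0,0],
  [1,0.75,0,0],
  [1,0.75,0,0],
])

```text
time_s: 1.25
tcp_pos: [0.3842, 0.3281, 0.2923]
ee_rot: [[0.933, -0.361, -0.0], [-0.361, -0.933, 0.0], [-0.0, -0.0, -1.0]]
wrist_force: [-0.3, 0.3, -0.4]
gripper_width: 0.171
```

Request:
drive_tool([
  [0.33,0.25,0,0],
  [0.67,0.5,0,0],
  [1,0.75,0,0],
  [1,0.75,0,0],
])

```text
time_s: 1.75
tcp_pos: [0.4642, 0.2018, 0.292]
ee_rot: [[0.933, -0.361, -0.0], [-0.361, -0.933, -0.0], [0.0, 0.0, -1.0]]
wrist_force: [-0.7, -0.4, -0.1]
gripper_width: 0.011
```

Request:
drive_tool([
  [0.33,0.25,0,-0.03],
  [0.67,0.5,0,-0.06],
  [1,0.75,0,-0.096],
  [1,0.75,0,-0.096],
  [1,0.75,0,-0.096],
])

```text
time_s: 2.38
tcp_pos: [0.5429, 0.0771, 0.292]
ee_rot: [[0.985, -0.172, -0.0], [-0.172, -0.985, 0.0], [-0.0, -0.0, -1.0]]
wrist_force: [0.5, 0.5, 0.0]
gripper_width: 0.006
```

Request:
drive_tool([
  [0,0,0.4,0],
  [0,0,0.8,0],
  [0,0,1,0],
])

```text
time_s: 2.75
tcp_pos: [0.5412, 0.0774, 0.1699]
ee_rot: [[0.985, -0.171, -0.004], [-0.171, -0.985, -0.001], [-0.003, 0.002, -1.0]]
wrist_force: [0.6, 0.1, 0.4]
gripper_width: 0.006
```

Request:
drive_tool([
  [0,0,0.3,0],
  [0,0,0.5,0],
  [0,0,0.5,0],
])

```text
time_s: 3.12
tcp_pos: [0.5416, 0.0771, 0.1108]
ee_rot: [[0.985, -0.171, -0.004], [-0.171, -0.985, -0.002], [-0.004, 0.002, -1.0]]
wrist_force: [0.3, 0.0, 0.7]
gripper_width: 0.004
```

Request:
drive_tool([
  [0.04,0,0,0],
  [0.08,0,0,0],
  [0.12,0,0,0],
  [0.16,0,0,0],
  [0.2,0,0,0],
  [0.24,0,0,0],
])

```text
time_s: 3.88
tcp_pos: [0.5705, 0.0704, 0.112]
ee_rot: [[0.985, -0.174, -0.003], [-0.174, -0.985, -0.001], [-0.003, 0.001, -1.0]]
wrist_force: [-4.4, 0.5, 1.7]
gripper_width: 0.002
```

Run:
```python
from h import *
c=capture("top"); crop(c,195,165,175,150,4.5,"pics/t2.png")
```

```text
(no output)
```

View pics/t2.png

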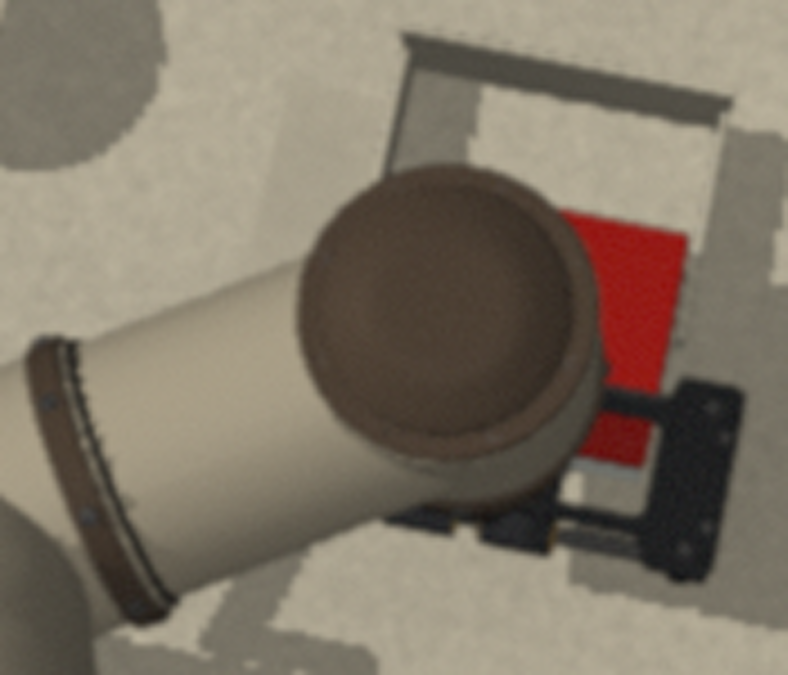

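The lid's right corner has moved about 8 px and the force is 4.4 N, so the fingers are in contact and the box is sliding straight.

Request:
drive_tool([
  [0.035,0,0,0],
  [0.07,0,0,0],
  [0.105,0,0,0],
  [0.14,0,0,0],
  [0.175,0,0,0],
  [0.21,0,0,0],
  [0.245,0,0,0],
  [0.28,0,0,0],
  [0.315,0,0,0],
  [0.35,0,0,0],
])

```text
time_s: 5.18
tcp_pos: [0.613, 0.0635, 0.1123]
ee_rot: [[0.985, -0.173, 0.0], [-0.173, -0.985, 0.0], [0.0, -0.0, -1.0]]
wrist_force: [-1.6, -0.2, -1.6]
gripper_width: 0.003
```

Request:
drive_tool([
  [0.02,0,0,0],
  [0.04,0,0,0],
  [0.06,0,0,0],
  [0.08,0,0,0],
  [0.095,0,0,0],
  [0.11,0,0,0],
])

```text
time_s: 5.92
tcp_pos: [0.6258, 0.0612, 0.1123]
ee_rot: [[0.985, -0.173, -0.0], [-0.173, -0.985, -0.0], [-0.0, 0.0, -1.0]]
wrist_force: [-2.4, 0.8, -0.9]
gripper_width: 0.004
```

Request:
drive_tool([
  [0.01,0,0,0],
  [0.02,0,0,0],
  [0.03,0,0,0],
])

```text
time_s: 6.3
tcp_pos: [0.6293, 0.0606, 0.1123]
ee_rot: [[0.985, -0.173, -0.0], [-0.173, -0.985, -0.0], [-0.0, 0.0, -1.0]]
wrist_force: [-1.5, 0.2, -0.8]
gripper_width: 0.005
```

Request:
drive_tool([
  [0.008,0,0,0],
  [0.016,0,0,0],
])

```text
time_s: 6.55
tcp_pos: [0.6312, 0.0603, 0.1122]
ee_rot: [[0.985, -0.173, -0.0], [-0.173, -0.985, -0.0], [-0.0, 0.0, -1.0]]
wrist_force: [-2.6, -0.1, 0.5]
gripper_width: 0.006
```

Request:
drive_tool([
  [0.006,0,0,0],
  [0.012,0,0,0],
])

```text
time_s: 6.8
tcp_pos: [0.6324, 0.0601, 0.1123]
ee_rot: [[0.985, -0.173, -0.001], [-0.173, -0.985, 0.0], [-0.001, 0.0, -1.0]]
wrist_force: [-3.6, 1.2, 0.3]
gripper_width: 0.01
```

Request:
drive_tool([
  [0.005,0,0,0],
  [0.01,0,0,0],
])

```text
time_s: 7.05
tcp_pos: [0.6326, 0.0601, 0.1123]
ee_rot: [[0.985, -0.173, -0.003], [-0.173, -0.985, -0.0], [-0.003, 0.001, -1.0]]
wrist_force: [-6.8, 2.5, 2.9]
gripper_width: 0.005
```

Request:
drive_tool([
  [0.005,0,0,0],
  [0.005,0,0,0],
])

```text
time_s: 7.3
tcp_pos: [0.6326, 0.0601, 0.1122]
ee_rot: [[0.985, -0.173, -0.004], [-0.173, -0.985, -0.0], [-0.004, 0.001, -1.0]]
wrist_force: [-7.4, 2.2, 3.1]
gripper_width: 0.008
```

Request:
drive_tool([
  [-0.1,0,0,0],
  [-0.3,0,0,0],
  [-0.5,0,0,0],
  [-0.5,0,-0.4,0],
  [-0.5,0,-0.8,0],
  [-0.5,0,-0.8,0],
])

```text
time_s: 8.05
tcp_pos: [0.5781, 0.0709, 0.2137]
ee_rot: [[0.985, -0.172, 0.013], [-0.172, -0.985, 0.004], [0.012, -0.006, -1.0]]
wrist_force: [0.5, 0.1, -0.4]
gripper_width: 0.004
```

```bash
cat >> h.py <<'E'
O=np.array([.6423,.0585]); YAW=-.1754; PV=np.array([.6083,.1830])
def goal(th,back,r=.115):
    p=np.array([-np.cos(th),-np.sin(th)])*r-np.array([np.sin(th),-np.cos(th)])*back
    return PV+R2(YAW)@p, YAW+th-np.pi/2     # xy, tool-x yaw
def rows(p0,a0,z0,goals,z):
    for g in goals:
        xy,a=g; d=R2(a0).T@(xy-p0)
        t=(a0-a+np.pi)%(2*np.pi)-np.pi
        print(np.round([d[0]/.12,-d[1]/.12,(z0-z)/.12,t/2],3).tolist())
E
python3 - <<'E'
from h import *
s=telemetry.sense(); R=s["ee_rot"]; a0=np.arctan2(R[1,0],R[0,0]); print(s["joints"].round(1),s["tcp_pos"],np.degrees(a0),s["wrist_force"])
for th,b in((-.3,.045),(-.3,.02),(.5,.0185),(1.5,.0185)): print(goal(th,b))
rows(s["tcp_pos"][:2],a0,s["tcp_pos"][2],[goal(-.3,.045)],.145)
c=capture("top"); crop(c,195,165,175,150,4.5,"pics/t3.png")
E
```

```text
[ 23.   21.5 -12.5   0.1 -55.2  57.1] [0.57810922 0.0709372  0.21366341] -9.895725239076476 [ 0.50103883  0.08124327 -0.38552556]
(array([0.52664862, 0.27564476]), -2.0461963267948966)
(array([0.51520627, 0.25341702]), -2.0461963267948966)
(array([0.49340529, 0.16385698]), -1.2461963267948966)
(array([0.56233041, 0.07597642]), -0.24619632679489656)
[-0.716, -1.607, 0.572, 0.937]
```

View pics/t3.png

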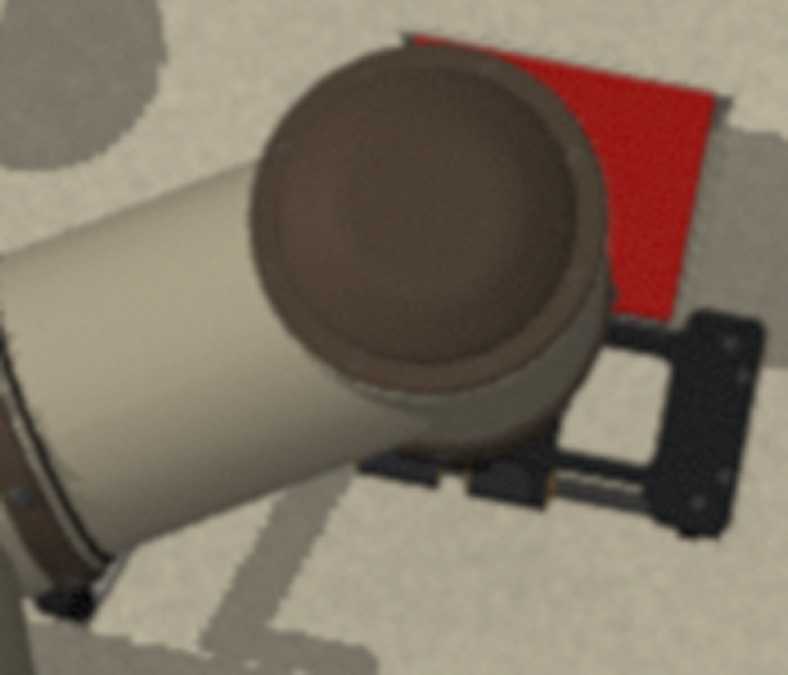

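The lid now reaches the back stop at its right corner (718,95), so the container is home. The grip is still at about (68,600). I'm moving behind the grip now.

Request:
drive_tool([
  [-0.1,-0.2,0,0.08],
  [-0.2,-0.4,0,0.16],
  [-0.3,-0.6,0,0.25],
  [-0.4,-0.8,0,0.33],
  [-0.45,-1,0,0.42],
  [-0.5,-1,0,0.5],
  [-0.5,-1,0,0.5],
])

```text
time_s: 8.98
tcp_pos: [0.5364, 0.1987, 0.2071]
ee_rot: [[0.389, -0.921, -0.001], [-0.921, -0.389, -0.001], [0.0, 0.001, -1.0]]
wrist_force: [-0.3, 0.1, -0.9]
gripper_width: 0.006
```

Run:
```python
from h import *
s=telemetry.sense(); R=s["ee_rot"]; a0=np.arctan2(R[1,0],R[0,0]); print(s["tcp_pos"],np.degrees(a0))
rows(s["tcp_pos"][:2],a0,s["tcp_pos"][2],[goal(-.3,.045)],.145)
```

```text
[0.53639156 0.19873646 0.20713412] -67.10870648980266
[-0.622, -0.175, 0.518, 0.437]
```

Request:
drive_tool([
  [-0.3,-0.08,0,0.09],
  [-0.62,-0.175,0,0.18],
  [-0.62,-0.175,0,0.27],
  [-0.62,-0.175,0,0.36],
  [-0.62,-0.175,0,0.437],
  [-0.62,-0.175,0.25,0.437],
  [-0.62,-0.175,0.515,0.437],
  [-0.62,-0.175,0.515,0.437],
])

```text
time_s: 9.98
tcp_pos: [0.5265, 0.2739, 0.1436]
ee_rot: [[-0.458, -0.889, -0.005], [-0.889, 0.458, -0.004], [0.006, 0.002, -1.0]]
wrist_force: [-0.3, -1.1, 0.2]
gripper_width: 0.003
```

Run:
```python
from h import *
s=telemetry.sense(); R=s["ee_rot"]; a0=np.arctan2(R[1,0],R[0,0]); print(s["tcp_pos"],np.degrees(a0),s["joints"].round(1))
rows(s["tcp_pos"][:2],a0,s["tcp_pos"][2],[goal(-.3,b) for b in (.035,.025,.018)],.145)
c=capture("scene"); crop(c,340,170,160,130,5,"pics/s1.png")
```

```text
[0.52649062 0.27385934 0.14355924] -117.26703425324959 [ 43.1  27.3 -14.6  -0.  -48.4 -70.3]
[0.07, 0.006, -0.012, -0.0]
[0.153, 0.006, -0.012, -0.0]
[0.211, 0.006, -0.012, -0.0]
```

View pics/s1.png

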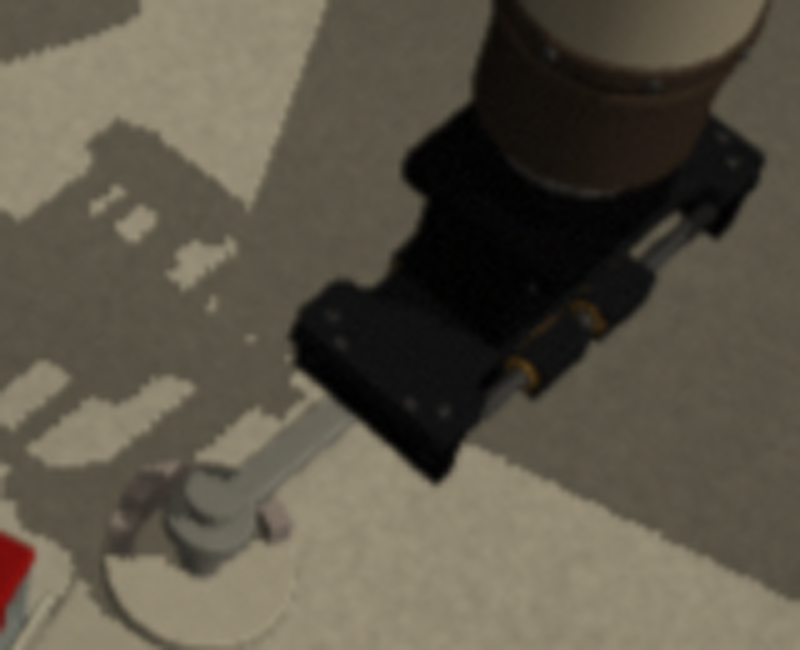

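The gripper's long axis lies along the bar, and the fingers sit behind the grip, hidden under the body. The next move makes contact.

Request:
drive_tool([
  [0.06,0,0,0],
  [0.12,0,0,0],
  [0.16,0,0,0],
  [0.2,0,0,0],
  [0.22,0,0,0],
])

```text
time_s: 10.65
tcp_pos: [0.5157, 0.2523, 0.1471]
ee_rot: [[-0.459, -0.888, 0.002], [-0.888, 0.459, 0.002], [-0.002, -0.001, -1.0]]
wrist_force: [0.1, 1.7, -0.3]
gripper_width: 0.004
```

```bash
cat > arc.py <<'E'
import sys
from h import *
s=telemetry.sense(); R=s["ee_rot"]; a0=np.arctan2(R[1,0],R[0,0]); p=s["tcp_pos"][:2]
q=R2(YAW).T@(p-PV); rr=np.hypot(*q); ft=np.arctan2(-q[1],-q[0]); th=ft+np.arcsin(.0185/.115)
t=R2(a0)@[1,0]; f=s["wrist_force"]
print("finger th",ft.round(3),"r",rr.round(4),"bar th if touching",th.round(3),"Fpush",-(f[:2]@t).round(1),"Frad",f.round(1),"z",s["tcp_pos"][2].round(4),"j6",s["joints"].round(0))
ths=th+np.linspace(0,float(sys.argv[1]),int(sys.argv[2])+1)[1:]
rows(p,a0,s["tcp_pos"][2],[goal(x,.0185) for x in ths],.145)
E
python3 arc.py 0.3 10
```

```text
finger th -0.467 r 0.1156 bar th if touching -0.305 Fpush 1.5 Frad [ 0.1  1.7 -0.3] z 0.1471 j6 [ 42.  25. -18.   0. -47. -70.]
[0.03, 0.012, 0.017, -0.013]
[0.058, 0.015, 0.017, -0.028]
[0.087, 0.018, 0.017, -0.043]
[0.117, 0.02, 0.017, -0.058]
[0.146, 0.02, 0.017, -0.073]
[0.175, 0.02, 0.017, -0.088]
[0.204, 0.019, 0.017, -0.103]
[0.233, 0.018, 0.017, -0.118]
[0.262, 0.015, 0.017, -0.133]
[0.291, 0.011, 0.017, -0.148]
```

Request:
drive_tool([
  [0.03,0.01,0.01,-0.013],
  [0.06,0.015,0.01,-0.028],
  [0.087,0.018,0.01,-0.043],
  [0.117,0.02,0.01,-0.058],
  [0.146,0.02,0.01,-0.073],
  [0.175,0.02,0.01,-0.088],
  [0.204,0.019,0.01,-0.103],
  [0.233,0.018,0.01,-0.118],
  [0.262,0.015,0.01,-0.133],
  [0.291,0.011,0.01,-0.148],
])

```text
time_s: 11.9
tcp_pos: [0.4979, 0.2214, 0.1452]
ee_rot: [[-0.178, -0.984, -0.0], [-0.984, 0.178, -0.0], [0.0, 0.0, -1.0]]
wrist_force: [2.4, 1.3, 0.1]
gripper_width: 0.007
```

```bash
python3 arc.py 0.4 10
```

```text
finger th -0.159 r 0.1168 bar th if touching 0.003 Fpush 1.7 Frad [2.4 1.3 0.1] z 0.1452 j6 [ 41.  23. -22.  -0. -45. -51.]
[0.041, 0.002, 0.002, -0.023]
[0.08, 0.006, 0.002, -0.043]
[0.118, 0.008, 0.002, -0.063]
[0.157, 0.009, 0.002, -0.083]
[0.196, 0.008, 0.002, -0.103]
[0.235, 0.005, 0.002, -0.123]
[0.273, 0.001, 0.002, -0.143]
[0.312, -0.005, 0.002, -0.163]
[0.35, -0.012, 0.002, -0.183]
[0.388, -0.021, 0.002, -0.203]
```

Request:
drive_tool([
  [0.041,0.002,0,-0.022],
  [0.08,0.006,0,-0.043],
  [0.118,0.008,0,-0.063],
  [0.157,0.009,0,-0.083],
  [0.196,0.008,0,-0.103],
  [0.235,0.005,0,-0.123],
  [0.273,0.001,0,-0.143],
  [0.312,-0.005,0,-0.163],
  [0.35,-0.012,0,-0.183],
  [0.388,-0.021,0,-0.203],
])

```text
time_s: 13.15
tcp_pos: [0.4919, 0.1753, 0.1451]
ee_rot: [[0.225, -0.974, -0.001], [-0.974, -0.225, 0.0], [-0.0, 0.001, -1.0]]
wrist_force: [2.2, 2.8, 0.5]
gripper_width: 0.005
```

```bash
python3 arc.py 0.24 8
```

```text
finger th 0.242 r 0.1167 bar th if touching 0.403 Fpush 2.2 Frad [2.2 2.8 0.5] z 0.1451 j6 [ 37.  21. -25.  -0. -44. -24.]
[0.031, 0.003, 0.001, -0.015]
[0.06, 0.006, 0.001, -0.03]
[0.089, 0.008, 0.001, -0.045]
[0.118, 0.01, 0.001, -0.06]
[0.147, 0.011, 0.001, -0.075]
[0.176, 0.01, 0.001, -0.09]
[0.205, 0.009, 0.001, -0.105]
[0.235, 0.007, 0.001, -0.12]
```

Request:
drive_tool([
  [0.031,0.003,0,-0.015],
  [0.06,0.006,0,-0.03],
  [0.089,0.008,0,-0.045],
  [0.118,0.01,0,-0.06],
  [0.147,0.011,0,-0.075],
  [0.176,0.01,0,-0.09],
  [0.205,0.009,0,-0.105],
  [0.235,0.007,0,-0.12],
])

```text
time_s: 14.15
tcp_pos: [0.4977, 0.1475, 0.1453]
ee_rot: [[0.45, -0.893, -0.0], [-0.893, -0.45, 0.0], [-0.0, 0.0, -1.0]]
wrist_force: [-1.2, 3.8, 2.0]
gripper_width: 0.004
```

```bash
python3 arc.py 0.16 8
python3 - <<'E'
from h import *
c=capture("scene"); crop(c,300,160,160,130,5,"pics/s2.png")
E
```

```text
finger th 0.486 r 0.1162 bar th if touching 0.647 Fpush 3.9 Frad [-1.2  3.8  2. ] z 0.1453 j6 [ 34.  21. -25.  -0. -44.  -8.]
[0.021, 0.005, 0.003, -0.013]
[0.04, 0.008, 0.003, -0.023]
[0.059, 0.01, 0.003, -0.033]
[0.079, 0.012, 0.003, -0.043]
[0.098, 0.013, 0.003, -0.053]
[0.118, 0.014, 0.003, -0.063]
[0.137, 0.014, 0.003, -0.073]
[0.156, 0.014, 0.003, -0.083]
```

View pics/s2.png

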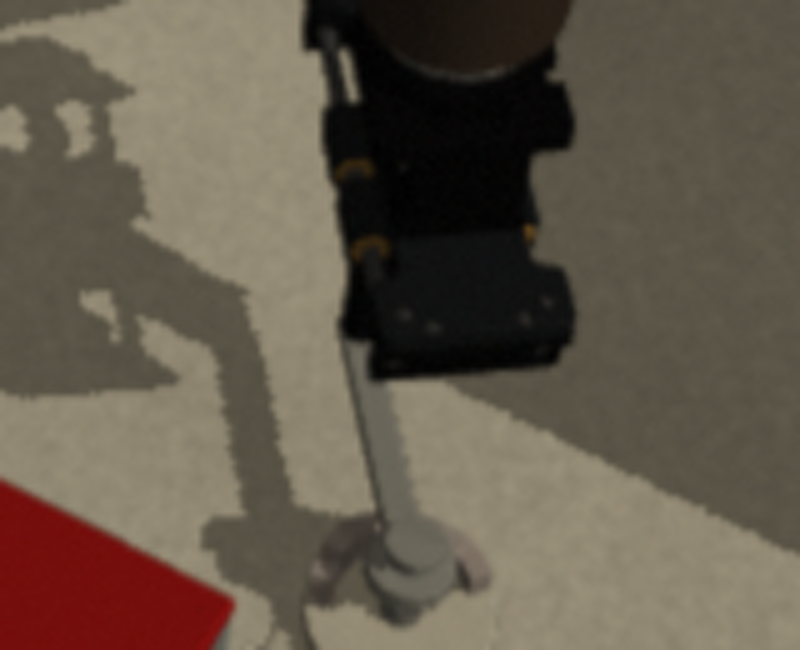

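The bar is following the fingers and, at 3.9 N, climbing the cam. I'll continue in smaller steps.

Request:
drive_tool([
  [0.021,0.005,0,-0.012],
  [0.04,0.008,0,-0.023],
  [0.059,0.01,0,-0.033],
  [0.079,0.012,0,-0.043],
  [0.098,0.013,0,-0.053],
  [0.118,0.014,0,-0.063],
  [0.137,0.014,0,-0.073],
  [0.156,0.014,0,-0.083],
])

```text
time_s: 15.2
tcp_pos: [0.5048, 0.13, 0.1452]
ee_rot: [[0.591, -0.807, 0.0], [-0.807, -0.591, 0.0], [0.0, -0.0, -1.0]]
wrist_force: [-1.0, 3.4, 2.2]
gripper_width: 0.005
```

```bash
python3 arc.py 0.06 3
```

```text
finger th 0.649 r 0.1163 bar th if touching 0.81 Fpush 3.3 Frad [-1.   3.4  2.2] z 0.1452 j6 [ 32.  21. -25.   0. -44.   4.]
[0.021, 0.004, 0.002, -0.011]
[0.04, 0.007, 0.002, -0.021]
[0.06, 0.009, 0.002, -0.031]
```

Request:
drive_tool([
  [0.0195,0.003,0,-0.01],
  [0.039,0.005,0,-0.02],
  [0.058,0.007,0,-0.03],
  [0.078,0.008,0,-0.04],
])

```text
time_s: 15.7
tcp_pos: [0.5093, 0.1218, 0.1452]
ee_rot: [[0.654, -0.757, -0.0], [-0.757, -0.654, -0.0], [-0.0, 0.0, -1.0]]
wrist_force: [-1.6, 3.9, 2.4]
gripper_width: 0.003
```

Request:
drive_tool([
  [0.0195,0.003,0,-0.01],
  [0.039,0.005,0,-0.02],
  [0.058,0.007,0,-0.03],
  [0.078,0.008,0,-0.04],
])

```text
time_s: 16.2
tcp_pos: [0.5147, 0.1141, 0.1452]
ee_rot: [[0.712, -0.702, -0.001], [-0.702, -0.712, -0.0], [-0.0, 0.001, -1.0]]
wrist_force: [-2.1, 2.8, 2.4]
gripper_width: 0.004
```

Request:
drive_tool([
  [0.0195,0.003,0,-0.01],
  [0.039,0.005,0,-0.02],
  [0.058,0.007,0,-0.03],
  [0.078,0.008,0,-0.04],
])

```text
time_s: 16.7
tcp_pos: [0.5208, 0.1068, 0.1452]
ee_rot: [[0.766, -0.643, -0.0], [-0.643, -0.766, -0.0], [-0.0, 0.0, -1.0]]
wrist_force: [-3.1, 3.8, 2.4]
gripper_width: 0.002
```

```bash
python3 arc.py 0.08 4
```

```text
finger th 0.892 r 0.1161 bar th if touching 1.054 Fpush 4.8 Frad [-3.1  3.8  2.4] z 0.1452 j6 [ 29.  22. -24.   0. -44.  21.]
[0.021, 0.006, 0.001, -0.013]
[0.04, 0.009, 0.001, -0.023]
[0.059, 0.011, 0.001, -0.033]
[0.079, 0.012, 0.001, -0.043]
```

Request:
drive_tool([
  [0.02,0.004,0,-0.012],
  [0.04,0.007,0,-0.022],
  [0.059,0.01,0,-0.033],
  [0.078,0.011,0,-0.043],
])

```text
time_s: 17.2
tcp_pos: [0.5271, 0.0999, 0.1452]
ee_rot: [[0.818, -0.575, -0.0], [-0.575, -0.818, -0.0], [-0.0, 0.0, -1.0]]
wrist_force: [-2.7, 3.5, 2.4]
gripper_width: 0.007
```

Request:
drive_tool([
  [0.0195,0.003,0,-0.01],
  [0.039,0.005,0,-0.02],
  [0.058,0.007,0,-0.03],
  [0.078,0.008,0,-0.04],
])

```text
time_s: 17.7
tcp_pos: [0.5342, 0.0936, 0.1452]
ee_rot: [[0.862, -0.508, -0.0], [-0.508, -0.862, -0.0], [-0.0, 0.0, -1.0]]
wrist_force: [-3.4, 2.3, 2.7]
gripper_width: 0.011
```

Request:
drive_tool([
  [0.0195,0.003,0,-0.01],
  [0.039,0.005,0,-0.02],
  [0.058,0.007,0,-0.03],
  [0.078,0.008,0,-0.04],
])

```text
time_s: 18.2
tcp_pos: [0.5421, 0.088, 0.1451]
ee_rot: [[0.899, -0.437, 0.0], [-0.437, -0.899, -0.0], [0.0, 0.0, -1.0]]
wrist_force: [-0.8, 1.5, 0.9]
gripper_width: 0.005
```

```bash
python3 arc.py 0.08 4
```

```text
finger th 1.138 r 0.1158 bar th if touching 1.299 Fpush 1.3 Frad [-0.8  1.5  0.9] z 0.1451 j6 [ 26.  24. -21.   0. -45.  38.]
[0.02, 0.008, 0.001, -0.013]
[0.04, 0.011, 0.001, -0.023]
[0.059, 0.013, 0.001, -0.033]
[0.078, 0.014, 0.001, -0.043]
```

Request:
drive_tool([
  [0.0195,0.004,0,-0.012],
  [0.039,0.008,0,-0.022],
  [0.058,0.01,0,-0.032],
])

```text
time_s: 18.58
tcp_pos: [0.5474, 0.0839, 0.145]
ee_rot: [[0.925, -0.379, -0.001], [-0.379, -0.925, -0.0], [-0.001, 0.0, -1.0]]
wrist_force: [-1.7, 1.6, -0.0]
gripper_width: 0.007
```

```bash
python3 arc.py 0.06 3
python3 - <<'E'
from h import *
c=capture("scene"); crop(c,290,170,120,95,6.5,"pics/s3.png")
# expected grip-top pixels for candidate states
for th,z in((1.36,.114),(1.40,.1),(1.45,.1)): print(th,z,(proj(c,np.r_[goal(th,0)[0],z])[0]-[290,170])*6.5)
E
```

```text
finger th 1.195 r 0.1163 bar th if touching 1.356 Fpush 2.2 Frad [-1.7  1.6 -0. ] z 0.145 j6 [ 25.  24. -20.  -0. -46.  42.]
[0.021, 0.004, 0.0, -0.009]
[0.04, 0.007, 0.0, -0.019]
[0.06, 0.009, 0.0, -0.029]
1.36 0.114 [320.95252109 343.39363223]
1.4 0.1 [309.80747745 377.15133501]
1.45 0.1 [298.65833069 388.96738563]
```

View pics/s3.png

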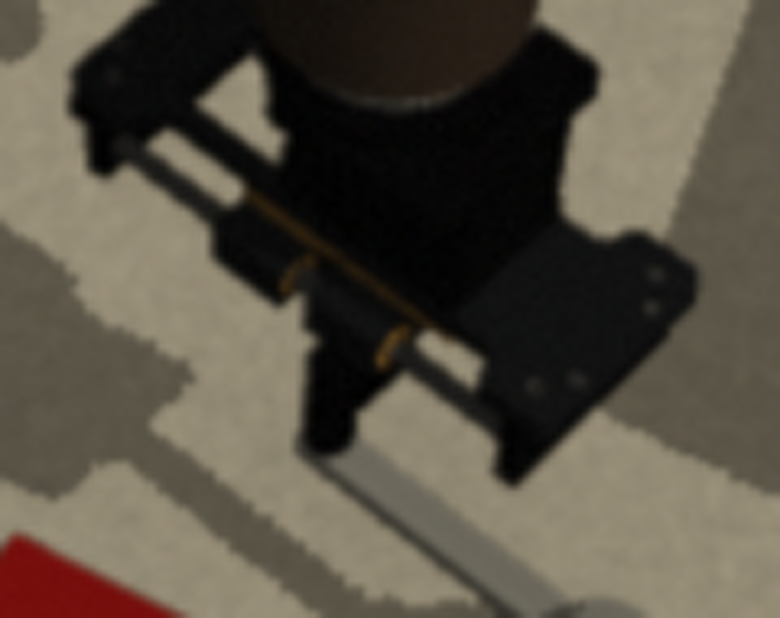

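The peg stands in front of the fingers, from about (330,345) to (325,445). That matches a bar angle of 1.36 rad on top of the cam, which has not dropped yet.

Request:
drive_tool([
  [0.0195,0.003,0,-0.01],
  [0.039,0.006,0,-0.02],
  [0.058,0.008,0,-0.03],
])

```text
time_s: 19.0
tcp_pos: [0.5536, 0.0804, 0.1453]
ee_rot: [[0.947, -0.323, -0.0], [-0.323, -0.947, -0.0], [-0.0, 0.0, -1.0]]
wrist_force: [-1.4, 0.2, 1.6]
gripper_width: 0.005
```

Request:
drive_tool([
  [0.0195,0.003,0,-0.01],
  [0.039,0.006,0,-0.02],
])

```text
time_s: 19.25
tcp_pos: [0.5578, 0.0782, 0.1453]
ee_rot: [[0.959, -0.285, -0.0], [-0.285, -0.959, -0.0], [-0.0, 0.0, -1.0]]
wrist_force: [-1.3, 0.5, -0.0]
gripper_width: 0.005
```

Request:
drive_tool([
  [0.0195,0.003,0,-0.01],
  [0.039,0.006,0,-0.02],
])

```text
time_s: 19.5
tcp_pos: [0.5622, 0.0762, 0.1453]
ee_rot: [[0.969, -0.246, -0.0], [-0.246, -0.969, -0.0], [-0.0, 0.0, -1.0]]
wrist_force: [-1.7, 0.5, 0.8]
gripper_width: 0.004
```

```bash
python3 arc.py 0.06 3
```

```text
finger th 1.338 r 0.1163 bar th if touching 1.5 Fpush 1.8 Frad [-1.7  0.5  0.8] z 0.1453 j6 [ 24.  25. -19.   0. -46.  52.]
[0.021, 0.004, 0.002, -0.011]
[0.04, 0.007, 0.002, -0.021]
[0.06, 0.009, 0.002, -0.031]
```

Still about 1.8 N, so the bar is on the level top.

Request:
drive_tool([
  [0.0195,0.003,0,-0.01],
  [0.039,0.006,0,-0.02],
])

```text
time_s: 19.75
tcp_pos: [0.5665, 0.0744, 0.1453]
ee_rot: [[0.978, -0.207, -0.0], [-0.207, -0.978, -0.0], [-0.0, 0.0, -1.0]]
wrist_force: [-1.4, 0.2, 0.4]
gripper_width: 0.006
```

Request:
drive_tool([
  [0.0195,0.003,0,-0.01],
  [0.0195,0.003,0,-0.01],
])

```text
time_s: 20.0
tcp_pos: [0.569, 0.0736, 0.1453]
ee_rot: [[0.982, -0.188, 0.001], [-0.188, -0.982, 0.0], [0.001, -0.0, -1.0]]
wrist_force: [-0.0, 0.2, 0.0]
gripper_width: 0.003
```

```bash
python3 arc.py 0.04 2
```

```text
finger th 1.402 r 0.1163 bar th if touching 1.563 Fpush 0.1 Frad [-0.   0.2  0. ] z 0.1453 j6 [ 24.  25. -18.   0. -47.  56.]
[0.021, 0.005, 0.003, -0.013]
[0.04, 0.007, 0.003, -0.023]
```

The push has vanished to 0.1 N. I'll check that the bar has dropped before moving on.

Run:
```python
from h import *
c=capture("scene"); crop(c,290,170,120,95,6.5,"pics/s4.png")
for th,z in((1.56,.114),(1.60,.1),(1.65,.1),(1.7,.1)): print(th,z,(proj(c,[np.r_[goal(th,0)[0],z],np.r_[goal(th,0,.124)[0],z-.058],np.r_[goal(th,-.009)[0],z]])-[290,170]).round(1)*6.5)
```

```text
1.56 0.114 [[278.2  392.6 ]
 [248.95 477.75]
 [263.25 413.4 ]]
1.6 0.1 [[269.75 427.7 ]
 [240.5  511.55]
 [256.1  448.5 ]]
1.65 0.1 [[261.3  441.35]
 [232.05 525.85]
 [248.95 462.8 ]]
1.7 0.1 [[253.5  455.  ]
 [224.25 540.8 ]
 [242.45 477.75]]
```

View pics/s4.png

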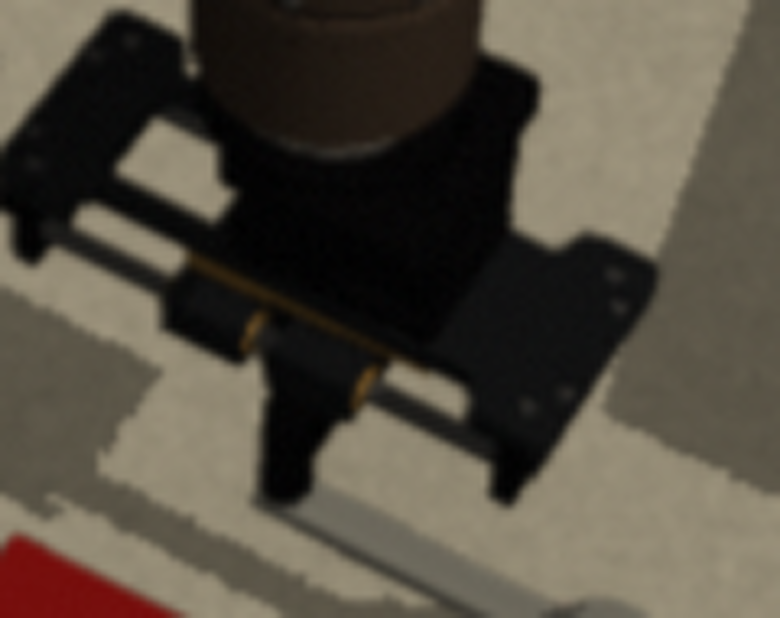

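The bar tip at (258,498) and peg foot at (287,502) match "on top at about 1.56 rad", once I apply the 10 to 20 px bias from the previous view. The bar has not dropped, and the force only relaxed while the arm paused. I'll continue in small steps.

Request:
drive_tool([
  [0.0195,0.004,0,-0.012],
  [0.039,0.007,0,-0.022],
])

```text
time_s: 20.3
tcp_pos: [0.5731, 0.072, 0.1452]
ee_rot: [[0.99, -0.144, 0.0], [-0.144, -0.99, 0.0], [0.0, -0.0, -1.0]]
wrist_force: [-1.6, 0.8, -0.6]
gripper_width: 0.004
```

```bash
cat > st.py <<'E'
from h import *
import sys
c=capture("scene"); crop(c,290,170,120,95,6.5,"pics/%s.png"%sys.argv[1])
b=np.array([9.5,21])
for th,z in [(float(t),z) for t in sys.argv[2:] for z in (.114,.1)]:
  q=(proj(c,[np.r_[goal(th,0,.124)[0],z-.058],np.r_[goal(th,0,.06)[0],z-.058]])-[290,170])*6.5+b
  print(th,z,q.round(0).tolist())
E
python3 arc.py 0.04 2
```

```text
finger th 1.439 r 0.1165 bar th if touching 1.601 Fpush 1.7 Frad [-1.6  0.8 -0.6] z 0.1452 j6 [ 23.  26. -17.  -0. -47.  59.]
[0.021, 0.003, 0.002, -0.01]
[0.04, 0.006, 0.002, -0.02]
```

Request:
drive_tool([
  [0.0195,0.003,0,-0.01],
  [0.039,0.006,0,-0.02],
])

```text
time_s: 20.55
tcp_pos: [0.5781, 0.0705, 0.1454]
ee_rot: [[0.995, -0.104, 0.001], [-0.104, -0.995, 0.0], [0.001, -0.0, -1.0]]
wrist_force: [-0.7, 0.0, 0.2]
gripper_width: 0.004
```

```bash
python3 st.py s5 1.6 1.65 1.7 1.75 1.8; python3 arc.py .04 2|head -1
```

```text
1.6 0.114 [[251.0, 510.0], [427.0, 593.0]]
1.6 0.1 [[250.0, 532.0], [424.0, 615.0]]
1.65 0.114 [[242.0, 525.0], [423.0, 600.0]]
1.65 0.1 [[241.0, 547.0], [420.0, 622.0]]
1.7 0.114 [[234.0, 539.0], [419.0, 607.0]]
1.7 0.1 [[234.0, 562.0], [417.0, 629.0]]
1.75 0.114 [[227.0, 555.0], [416.0, 615.0]]
1.75 0.1 [[227.0, 577.0], [414.0, 637.0]]
1.8 0.114 [[221.0, 570.0], [414.0, 623.0]]
1.8 0.1 [[221.0, 592.0], [411.0, 644.0]]
finger th 1.486 r 0.1165 bar th if touching 1.648 Fpush 0.2 Frad [-0.2  0.5 -0.4] z 0.1454 j6 [ 23.  26. -16.   0. -47.  61.]
```

View pics/s5.png

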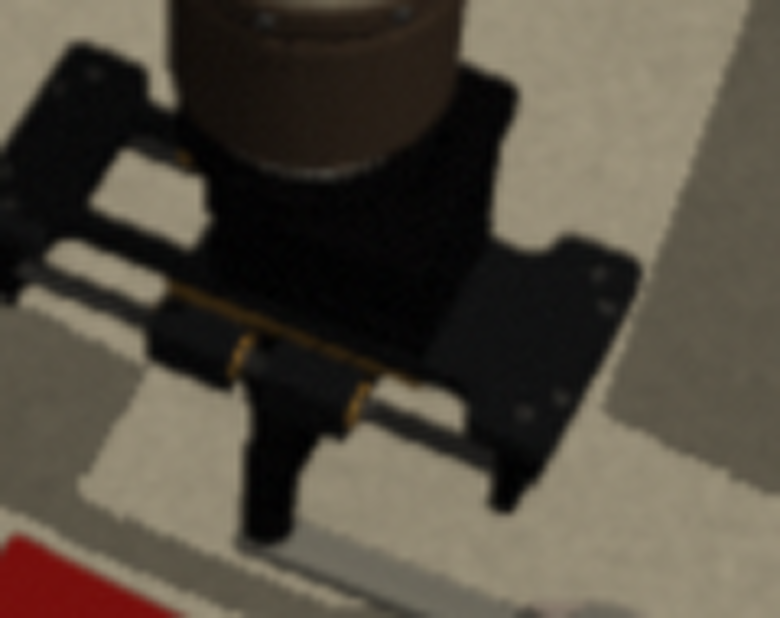

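Run:
```python
from h import *
a=cv2.imread("pics/s5.png")
c=capture("scene"); crop(c,290,170,120,95,6.5,"pics/s6.png"); b=cv2.imread("pics/s6.png")
d=np.abs(a.astype(int)-b).max(2); d=cv2.GaussianBlur(d.astype(np.float32),(9,9),0); print(d.max(),np.argwhere(d>15).shape, np.argwhere(d>15).min(0) if (d>15).any() else '',np.argwhere(d>15).max(0) if (d>15).any() else '')
# columns' gray profile in raw image along x=326..332 
g=cv2.cvtColor(c["color"],cv2.COLOR_BGR2GRAY)
print(g[246:266,324:350])
```

```text
76.47649 (17524, 2) [0 0] [617 631]
[[139 133  86  33   6   4   5   4   4   4  31 108 135 137 136 139 139 139
  138 137 136 136 137 138 135 136]
 [138 133  87  33   6   4   5   6   4   4  33 117 137 135 134 134 136 137
  137 138 136 135 135 136 135 135]
 [137 134  80  27   5   3   4   7   5   4  34 117 136 132 132 132 134 136
  136 136 135 133 136 134 135 135]
 [138 133  76  23   4   7   6   8   6   5  34 116 134 134 134 133 131 133
  133 133 132 132 133 134 133 135]
 [139 133  75  21   5   7   4   5   5   9  40 116 137 138 137 136 134 134
  135 135 134 133 134 134 133 134]
 [140 134  77  23   6   5   6   7   6   9  38 107 132 135 134 136 137 138
  136 136 134 134 135 136 135 136]
 [140 132  78  25   3   5   5   5   6  10  38  97 115 115 118 129 136 137
  136 134 133 135 136 137 138 138]
 [138 121  70  25   5   5   5   5   9  18  60  96 105 105 108 116 123 133
  135 134 135 136 136 136 137 137]
 [137 104  67  38  16   6   4   8  17  45  84 101 104 104 105 106 109 116
  117 121 132 135 135 135 135 135]
 [138  97  68  61  41  24  21  28  47  80 100 105 105 104 104 103 105 106
  106 111
[... 416 characters left out ...]
01 103 105
  106 106 105 105 103 104 103 103]
 [ 85  84  87  86  86  86  89 100  99 109 113 101  83  71  72  78  86  95
  102 105 106 107 105 105 104 103]
 [ 85  84  83  85  85  86  88  89  88  98 103 100 109 102  83  79  74  74
   79  91  99 102 106 107 107 106]
 [ 83  84  84  85  86  87  86  88  85  86  89  90  98  98 112 115 102  78
   64  69  75  84  96 102 103 105]
 [ 89  86  89  89  87  88  86  87  87  86  87  87  86  87 101 105  98  84
   66  60  63  66  71  78  88  96]
 [120 103 116 103  92  87  87  87  87  85  85  85  84  85  88  89  88  84
   78  77  76  71  64  62  67  72]
 [139 132 137 131 122 102  91  88  86  85  85  84  85  84  85  85  84  82
   84  85  85  81  76  65  67  64]]
```

View pics/s6.png

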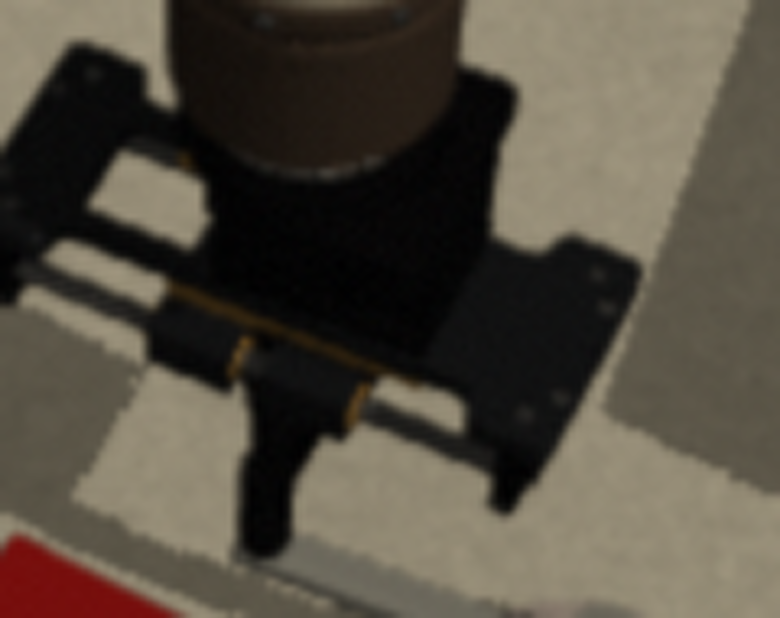

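Between the two pictures the bar tip moved on by itself, from (239,541) to (233,553), with the arm still. The bar has passed the edge and is dropping slowly, so I'll hold still and let it settle.

Request:
drive_tool([
  [0,0,0,0],
  [0,0,0,0],
  [0,0,0,0],
  [0,0,0,0],
  [0,0,0,0],
  [0,0,0,0],
])

```text
time_s: 21.4
tcp_pos: [0.5775, 0.0705, 0.1453]
ee_rot: [[0.994, -0.106, 0.0], [-0.106, -0.994, 0.0], [0.0, -0.0, -1.0]]
wrist_force: [-0.0, -0.5, 0.4]
gripper_width: 0.005
```

```bash
python3 arc.py .04 2
python3 - <<'E'
from h import *
c=capture("scene"); crop(c,290,170,120,95,6.5,"pics/s7.png")
g=cv2.cvtColor(c["color"],cv2.COLOR_BGR2GRAY); print(g[250:264,322:344])
E
```

```text
finger th 1.479 r 0.1166 bar th if touching 1.641 Fpush -0.0 Frad [-0.  -0.5  0.4] z 0.1453 j6 [ 23.  26. -16.  -0. -47.  61.]
[0.021, 0.002, 0.002, -0.01]
[0.041, 0.005, 0.002, -0.02]
[[139 139 140 133  70  17   3   3   5   5   6  17  64 122 137 138 137 136
  133 135 135 135]
 [138 138 141 134  71  17   4   5   5   6   6  16  65 122 139 139 135 135
  136 137 136 135]
 [138 139 139 131  68  15   4   5   6   7   6  19  70 112 133 137 134 135
  138 138 136 134]
 [140 141 137 116  57  12   4   4   4   5   7  18  68 102 116 124 131 134
  135 138 138 135]
 [141 142 136 100  50  16   5   4   5   5   8  22  67  98 105 110 115 116
  121 132 136 136]
 [140 142 138  94  50  21   7   6   4   5  15  45  84 100 104 104 105 105
  110 115 115 120]
 [129 137 137  94  66  45  27  18  17  24  47  81  99 104 105 104 104 105
  106 106 103 110]
 [100 109 126  94  69  58  53  59  60  73  87 101 105 106 105 104 104 104
  104 103 105 105]
 [ 86  88  99  88  75  69  64  68  66  75  89  98 103 104 106 107 106 104
  104 105 104 104]
 [ 86  85  87  85  83  80  80  91  78  69  72  77  83  95 101 104 106 107
  107 106 105 104]
 [ 87  86  85  85  85  86  86  93  86  83  76  71  67  72  79  86  96 100
  103 106 106 106]
 [ 87  85  84  84  83  84  85  87  87  89  84  78  73  66  72  71  72  78
   88  97 102 106]
 [ 86  84  84  83  83  84  87  87  87  87  86  85  83  81  79  73  70  65
   68  75  82  93]
 [ 92  91  88  85  85  87  87  87  86  87  87  87  86  86  83  81  82  79
   75  71  67  70]]
```

Settled: the tip row is now about (232,560), which matches the predicted notch position at 1.70 rad with lift 0. The push is 0 N. I'm retreating straight back and then up.

Request:
drive_tool([
  [-0.1,0,0,0],
  [-0.25,0,0,0],
  [-0.4,0,0,0],
  [-0.4,0,-0.4,0],
  [-0.4,0,-0.8,0],
  [-0.4,0,-1,0],
  [-0.7,0,-1,0],
  [-1,0,-1,0],
  [-1,0,-1,0],
])

```text
time_s: 22.58
tcp_pos: [0.4555, 0.0828, 0.2654]
ee_rot: [[0.995, -0.104, -0.001], [-0.104, -0.995, 0.0], [-0.001, -0.0, -1.0]]
wrist_force: [0.7, -0.0, -0.3]
gripper_width: 0.007
```

Request:
drive_tool([
  [-0.2,0.5,-0.5,0],
  [-0.3,1,-0.5,0],
  [-0.3,1,-0.5,0],
])

```text
time_s: 22.95
tcp_pos: [0.4089, -0.0342, 0.3265]
ee_rot: [[0.994, -0.108, 0.003], [-0.108, -0.994, 0.001], [0.003, -0.001, -1.0]]
wrist_force: [0.1, -0.8, -0.1]
gripper_width: 0.006
```

Run:
```python
from h import *
print(telemetry.sense()["wrist_force"].round(1))
c=capture("scene"); s=cv2.resize(c["color"][170:300,240:400],(640,520),interpolation=cv2.INTER_CUBIC)
t=capture("top"); u=cv2.resize(t["color"],(160,120))
cv2.imwrite("pics/f.png",s)
for th,z in((1.65,.1),(1.7,.1),(1.75,.1),(1.7,.114)): print(th,z,((proj(c,[np.r_[goal(th,0)[0],z],np.r_[goal(th,0,.124)[0],z-.058]])-[240,170])*4).round(0).tolist())
a=cv2.imread("pics/scene0.png"); d=np.abs(a.astype(int)-c["color"]).max(2)
for n,(x0,y0,x1,y1) in dict(bowl=(405,345,472,405),stack=(165,195,252,285),spoon=(235,155,295,220)).items(): print(n,(d[y0:y1,x0:x1]>40).sum())
```

```text
[ 0.1 -0.8 -0.1]
1.65 0.1 [[361.0, 271.0], [343.0, 324.0]]
1.7 0.1 [[356.0, 280.0], [338.0, 333.0]]
1.75 0.1 [[352.0, 289.0], [334.0, 342.0]]
1.7 0.114 [[357.0, 265.0], [338.0, 319.0]]
bowl 0
stack 58
spoon 0
```

View pics/f.png

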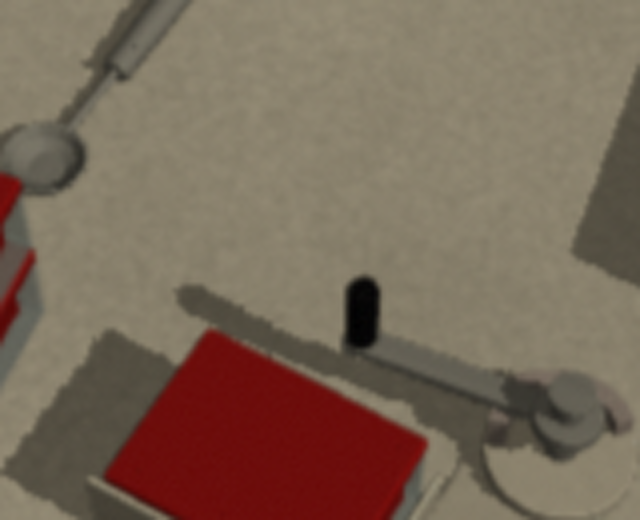

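Run:
```python
from h import *
from scipy.optimize import least_squares
def cen(img,x0,y0,x1,y1):
    m=cv2.cvtColor(img,cv2.COLOR_BGR2GRAY)[y0:y1,x0:x1]<35
    n,l,st,ce=cv2.connectedComponentsWithStats(m.astype(np.uint8)); k=1+st[1:,4].argmax(); return ce[k]+[x0,y0],st[k,4]
S,T=capture("scene"),capture("top")
i0=[cen(cv2.imread("pics/scene0.png"),405,215,440,255),cen(cv2.imread("pics/top0.png"),195,280,225,312)]
i1=[cen(S["color"],315,230,345,262),cen(T["color"],225,225,330,320)]
print(i0,i1)
def P(v): 
    p=np.r_[goal(v[0],0)[0],v[1]-.024]; return np.r_[proj(S,p)[0],proj(T,p)[0]]
o0=np.r_[i0[0][0],i0[1][0]];o1=np.r_[i1[0][0],i1[1][0]]
for b in (0,o0-P([-.30,.104])):
    s=least_squares(lambda v:P(v)-(o1-b),[1.65,.107],x_scale=[1,.1]); print(s.x,s.fun.round(2))
```

```text
[(array([421.95488722, 234.06015038]), np.int32(133)), (array([209.24358974, 297.80769231]), np.int32(78))] [(array([330.03571429, 247.95535714]), np.int32(112)), (array([303.7704918 , 248.50819672]), np.int32(61))]
[1.69997755 0.09414541] [-1.33 -0.25  1.05  0.37]
[1.6939532  0.09852885] [ 0.72  0.14 -0.6  -0.2 ]
```

The two-camera fit gives a bar angle of 1.69 rad with the grip top at 98.5 mm. The notch should read 100 mm and the cam top 114 mm, so the bar has dropped. I'm handing the job in.

```bash
python3 -c "
from station import order; print(order.finish_job())"
```

```text
the job is handed in; nothing more can be done
None
```

The container is home against the back stop and the bar latch has dropped into the low notch across its front. I handed the job in after about 23 s of robot time; no verdict was reported.

- **Container:** I pushed it with shut fingers. It stopped moving while the force rose only to about 8 N at the wrist, well under the 25 N limit. The picture then showed the lid reaching the back stop.
- **Latch:** I pushed the grip round the arc with 2–5 N, over the cam. I stopped as soon as the bar moved on by itself, and did not push it against its stop.
- **Last checks:** The bar is at about 1.69 rad. The grip top measured about 98.5 mm, where the notch should read 100 and the cam top 114. The robot is clear of everything, with wrist force near zero.
- **Bystanders:** The bowl and spoon show no change from the first picture. The stack region showed 58 changed pixels. I think that is shadow, because the arm never came near it, but I did not confirm it.
- **False reading:** At about 1.56 rad the push fell to nearly zero and looked like the drop. A picture showed the bar still on top of the cam, so I carried on.

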